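# Draw the length gauge out to its index and hold it

## Task

Set up the length gauge for marking out a drawer side: with the slide still fully home, wake the readout with the round key, then zero it with the square key, one key at a time, and leave the long key alone. Then pull the gauge's sprung slide out by its handle until its pointer stands opposite the point of the index block, and finish while still holding it there: do not let go, the spring would pull it back. Leave the tape roll, the wooden offcut and the screwdriver where they lie.

Things in the scene. Friction and masses are not known exactly. Their poses are not given: they have to be found in the camera images.
- gauge: length gauge fixed to the bench: aluminium plate 430 x 135 x 12 mm (x -170 to +260, y -40 to +95), low steel rail (top 26 mm above the bench), spring tube at the far end (x +120 to +260, 55 mm high), rule strip along the +y side. Origin on the bench under the rail's middle line. z up; the slide is pulled out along -x, roughly towards the robot (turned up to 23 degrees)
- slide (a joint): how far the sprung slide is pulled out along the gauge's -x, in m: 0 home (where the spring keeps it), stop at 0.14. The spring pulls back with 4.2 N at home, growing by 35 N per m (about 8 N at 0.11)
- handle (a point): upright dark wooden grip on the slide (its solid is slide_c0): rounded block 22 mm (gauge x) x 36 mm (gauge y) x 56 mm tall, to be pinched from above. This point is its centre, 72 mm above the bench; its foot (44 mm) is on the slide's 60 x 56 mm aluminium carriage, its top at 100 mm. Axes as the gauge. At home it is at gauge x +50 mm, y 0
- pointer_tip (a point): tip of the dark steel pointer that sticks out from the slide's carriage towards the gauge's +y, 58.5 mm beside the rail's middle line, at the same gauge x as the handle's centre, 38 mm above the bench; moves with the slide
- index_tip (a point): tip of the point of the index block (dark steel, 24 x 26 x 26 mm, brass thumbscrew up to 47 mm above the bench), which is fixed over the rule strip and faces the pointer. Tip at gauge y 61.5 mm, 38 mm above the bench; axes as the gauge. It lies 60 to 120 mm out from the pointer's home. Pointer and point are opposite each other at the same gauge x
- console: readout console fixed to the bench: grey box 160 (x) x 210 (y) x 40 mm with a dark display strip on its far side and three white keys in a row nearer the robot. Origin on the bench, under the middle of the row of keys; the keys sit in a row along its y, 62 mm apart, in an order that differs each time
- round_key_top (a point): centre of the top of the round key (wake), 32 mm diameter, 56 mm above the bench, presses straight down 6 mm
- square_key_top (a point): centre of the top of the square key (zero), 30 x 30 mm, 56 mm above the bench, presses straight down 6 mm
- long_key_top (a point): centre of the top of the long narrow key, 46 (console x) x 15 mm, 56 mm above the bench: leave alone
- round_key (a joint): how far the round key is pressed, in m: 0 up, 0.006 fully down; a key counts as pressed beyond 0.004. It springs back up when let go; it starts to move at 1.5 N and is fully down at 5 N
- square_key (a joint): how far the square key is pressed, in m: 0 up, 0.006 fully down; a key counts as pressed beyond 0.004. It springs back up when let go; it starts to move at 1.5 N and is fully down at 5 N
- long_key (a joint): how far the long key is pressed, in m: 0 up, 0.006 fully down; a key counts as pressed beyond 0.004. It springs back up when let go; it starts to move at 1.5 N and is fully down at 5 N
- tape_roll: bystander: cardboard-coloured ring 90 mm across, 30 mm high, lying flat near the gauge; origin at the centre of its underside
- offcut: bystander: wooden offcut 130 x 45 x 20 mm lying near the gauge; origin at the centre of its underside
- screwdriver: bystander: screwdriver with a wooden handle, 170 mm long, lying beyond the console; origin on its underside near mid-length; long axis x

How it is judged:
On the way, in this order (a step that is already met when the one before it is completed fails the run):
1. the round key is pressed while the slide is home (value of joint round_key above 0.004 m and value of joint slide below 0.006 m), for 0.03 s.
2. then the square key is pressed while the slide is home (value of joint square_key above 0.004 m and value of joint slide below 0.006 m), for 0.03 s.
3. the slide is held by its handle in the fingers with its pointer opposite the index, within 5 mm (x of pointer_tip in the frame of index_tip between -0.005 and 0.005 m and contact force between the fingers and slide_c0 above 2 N), for 0.3 s.
At the end, for the whole second after the job is handed in: The fingers still hold the handle of the slide (more than 2 N), its pointer stands within 5 mm of opposite the index point along the gauge and is still, all keys are up, and the bystanders lie within 30 mm of where they were (all of step 3 and velocity of joint slide between -0.01 and 0.01 m/s and value of joint each of round_key, square_key, long_key below 0.002 m and distance of each of tape_roll, offcut, screwdriver from where it was at the start of the episode below 0.03 m); the arm keeps its last pose, push and grip.
It fails at once if the long key is pressed (value of joint long_key above 0.004 m).
It fails at once if round and square keys are pressed together (value of joint each of round_key, square_key above 0.004 m).
It fails at once if the tape roll is pushed away (over 30 mm) (distance of tape_roll from where it was at the start of the episode above 0.03 m).
It fails at once if the wooden offcut is pushed away (over 30 mm) (distance of offcut from where it was at the start of the episode above 0.03 m).
It fails at once if the screwdriver is pushed away (over 30 mm) (distance of screwdriver from where it was at the start of the episode above 0.03 m).
It also fails if it takes over 48 s, if anything falls off the work surface, if the arm or the gripper's body presses on something with over 40 N, if the wrist force passes 120 N, or if a joint passes its speed limit or range.

## Robot

A 7-joint arm with a two-finger parallel gripper is mounted at the origin on the work surface. World frame = base frame: x ahead of the robot, y to its left, z up, the work surface at z = 0. Lengths are in m, angles in rad, forces in N, time in s.
With the tool pointing down it reaches from about 0.425 to 1.025 m from the base axis. Payload 9.4 kg.
Tool frame: the origin (TCP) lies on the centre line of the jaws, within the pads' length; the fingertips stand 17 mm ahead of it and the grasp point (between the pads) lies 2 mm behind it; y points along the fingers, x is the direction in which the jaws open and shut, and the axes are right-handed (so a half turn about y gives the same grasp; the last joint's range is limited). The gripper opens to 93 mm and grips with 3 to 60 N. Pads are 15 mm wide; open, the fingers measure 128 mm over their backs; the gripper's body (75 mm by 188 mm) begins 65 mm behind the grasp point.
Start: joints at [1.258, 0.599, -0.003, 1.599, 0.002, 0.943, -0.08], TCP at [0.169, -0.705, 0.236] pointing down, gripper open.
Joint ranges: [-2.57, 2.57], [-0.35, 1.97], [-1.29, 1.29], [0.11, 2.56], [-1.05, 4.19], [0.11, 1.86], [-2.63, 2.63]. Speed limits (rad/s): [2.22, 2.22, 3.01, 3.01, 3.14, 3.14, 3.14].

## Interface

Orientations are given as [roll, pitch, yaw] about the fixed x, y, z axes, in that order (R = Rz(yaw) Ry(pitch) Rx(roll)).
In Python, from bench import arm gives the robot as it stands.
- The arm moves only by the tool play_rows, never from a script. Its argument "plan" is a list of rows, each a list of 3 entries, a list of its own where there are three numbers: the shift along the tool's x, y, z in cm, then the turn, a rotation vector about the tool's x, y, z in degrees, then the finger opening in cm, from 0 to 9.3. In form: [[[tx, ty, tz], [rx, ry, rz], claw], ...]. A call has 1 to 8 rows; each row is the pose to reach, as a shift and turn from the pose commanded when the call began, along the tool's axes at that moment; what a row does not reach only later rows make up. A row lasts 1/10 s, in which the tool goes at most 50 mm and 8.59 degrees, less where a joint would pass 70% of its speed; a pose out of reach is approached as far as the arm can. A call with a gripper value outside its range is refused whole. The fingers move at their own pace and stop on an object; the grip force is fixed at half the most. Time passes only in rows, so rows that repeat a pose let the fingers close. It gives the time, the measured TCP pose, the force and the opening at its end, in the units of the state.
- arm.get_obs(): the state, without advancing time (a new reading comes with each control period).
- arm.get_image(name): name is "side" or "top"; returns a dict with "frame" (400x640x3 uint8, red, green, blue), "intrinsics" (3x3 intrinsics, pixels), "R" (3x3) and "t" (3): a world point X has camera coordinates R X + t. Camera axes: x right, y down, z forward; pixel columns grow to the right and rows downward; lengths in m; the calibration is good to about 2 mm. A picture is of the moment at which its call begins. There is no depth.
- arm.job_done(): hands the job in, once; it reports no verdict.
The state is a dict: "t": time; "joint_pos": joint angles; "joint_velocities": joint speeds; "effort": joint torques, N m; "eef_pos": TCP position; "ee_rot": TCP orientation; "wrist_force": force on the tool from outside, world axes, zero at the start; "torque": the same for the moment, N m; "gripper_width": opening from 0.0 (shut) to 1.0 (fully open).
Only numpy, scipy, OpenCV 4.12 (cv2) and the standard library are available. Lean on these libraries where they do the work, as an engineer would, in place of code of your own. Each camera call takes 0.05 s, during which the arm holds its last target.

## Working session

There is one attempt and no reset: what is moved stays moved. The work goes in short steps, Python scripts to look and compute and a tool call to move; the robot and the scene stay as the last step left them, time stands still between calls to the robot, and variables do not carry over. Pictures are saved under pics/ and viewed, and the job is handed in when it is done.

Besides the shell and the picture viewer there is one more tool, called after "Call:" as name(argument=value, ...), one argument or row to a line, values as JSON. play_rows: Moves the arm, as the interface text tells. Its arguments: {"type":"object","properties":{"plan":{"type":"array","items":{"type":"array"}}},"required":["plan"]}

```bash
mkdir -p pics; ls; python3 - <<'E'
from bench import arm
import cv2,numpy as np
o=arm.get_obs();print({k:np.round(v,4).tolist() for k,v in o.items()})
for n in("side","top"):
    d=arm.get_image(n);cv2.imwrite(f"pics/{n}0.png",d["frame"][:,:,::-1]);np.savez(f"{n}.npz",**{k:d[k] for k in("intrinsics","R","t")})
    print(n,d["intrinsics"],d["R"],d["t"])
E
```

```text
pics
{'t': 0.0, 'joint_pos': [1.2583, 0.6001, -0.0025, 1.6001, 0.0018, 0.9429, -0.0798], 'joint_velocities': [-0.0009, -0.0003, -0.0, 0.0, -0.0019, -0.0001, 0.0025], 'effort': [0.0035, -76.5055, 1.4983, -25.2354, -0.0524, 0.0169, 0.0002], 'eef_pos': [0.1692, -0.7045, 0.2348], 'ee_rot': [-1.5709, 0.0015, -1.335], 'wrist_force': [-0.4807, -0.0488, -0.3059], 'torque': [-0.0138, 0.0039, -0.0278], 'gripper_width': 1.001}
side [[367.63281335   0.         315.41771017]
 [  0.         367.63281335 199.7374736 ]
 [  0.           0.           1.        ]] [[ 0.99986556 -0.00404078  0.01589145]
 [ 0.01103569 -0.55097714 -0.83444736]
 [ 0.01212764  0.83451055 -0.55085847]] [-0.54889004  0.07357214  0.79988159]
top [[393.61675076   0.         324.06701357]
 [  0.         393.61675076 192.57169881]
 [  0.           0.           1.        ]] [[-0.00484019 -0.99985174 -0.01652468]
 [-0.98594231  0.0075315  -0.16691625]
 [ 0.16701596  0.01548448 -0.98583259]] [0.0362093  0.5550541  0.85415563]
```

View pics/top0.png

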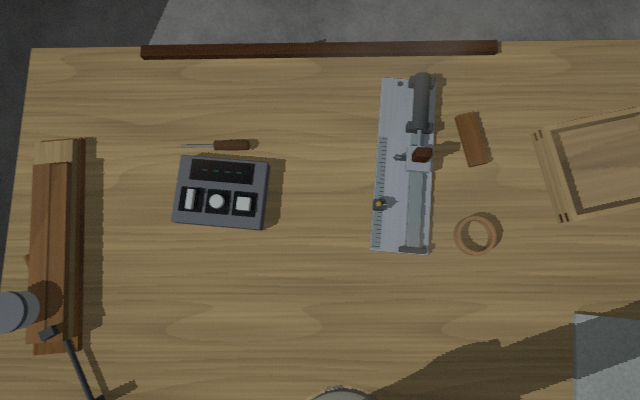

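View pics/side0.png

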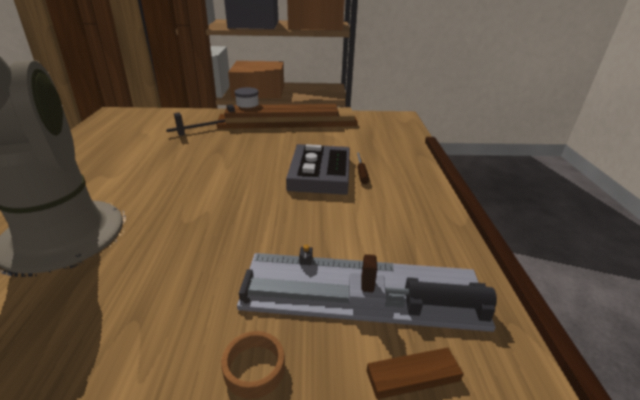

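The top view shows the console keys, left to right: long ~(190,198), round (217,201) and square (243,203). The handle is at about (422,155) and the index block at about (379,204). Next I'll enlarge these areas.

```bash
python3 - <<'E'
import cv2,numpy as np
t=cv2.imread("pics/top0.png");s=cv2.imread("pics/side0.png")
def c(im,x,y,w,h,k,n): cv2.imwrite(f"pics/{n}.png",cv2.resize(im[y:y+h,x:x+w],None,fx=k,fy=k,interpolation=cv2.INTER_CUBIC))
c(t,165,150,110,82,7,"tc");c(t,365,70,80,100,6,"tg1");c(t,365,160,80,100,6,"tg2");c(s,235,235,265,100,3,"sg");c(s,280,140,80,56,10,"sc")
E
```

```text
(no output)
```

View pics/tc.png

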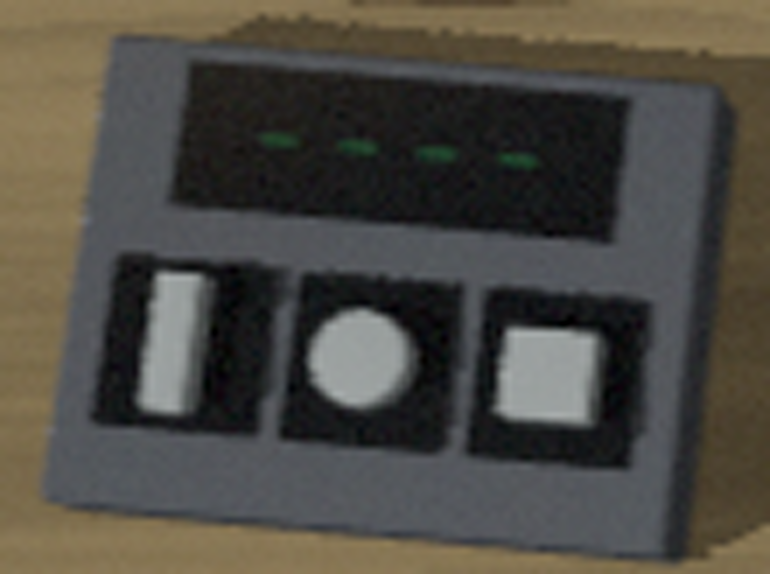

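View pics/tg1.png

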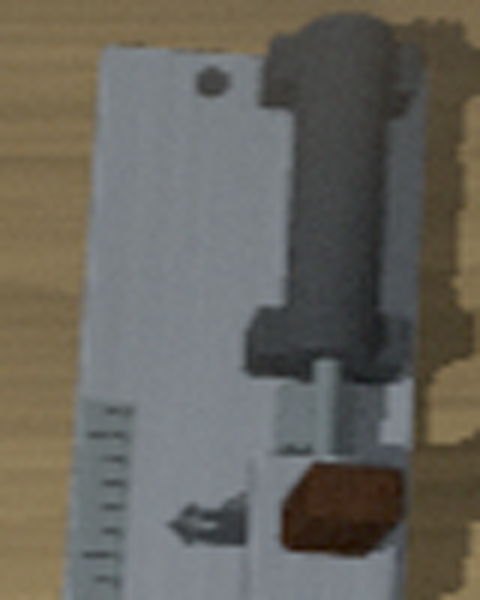

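View pics/tg2.png

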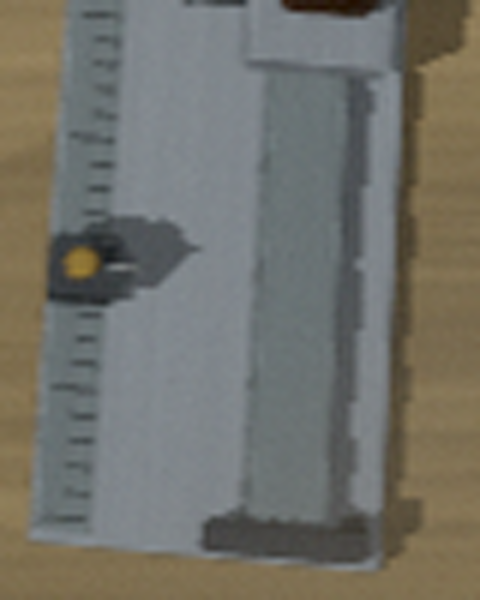

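View pics/sg.png

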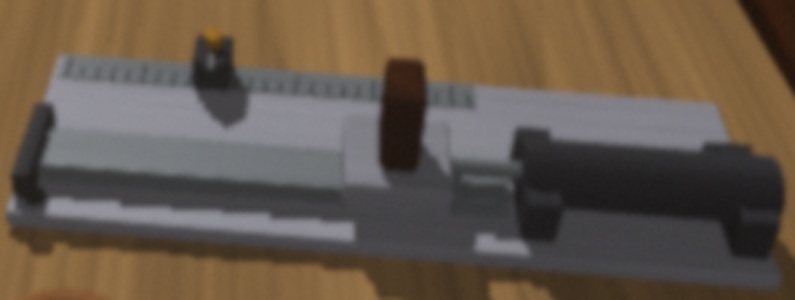

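View pics/sc.png

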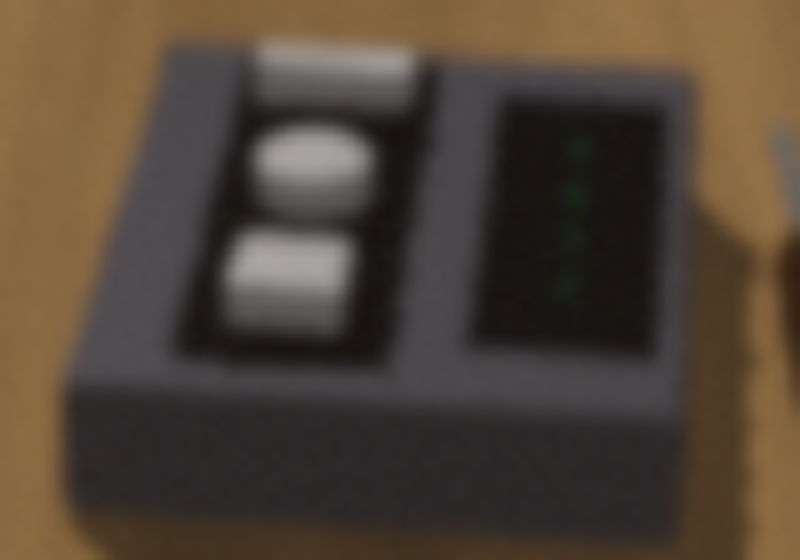

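```bash
cat > h.py <<'E'
import numpy as np
from scipy.optimize import least_squares
C={n:dict(np.load(f"{n}.npz")) for n in("side","top")}
def proj(n,X):
    c=C[n];p=c["R"]@np.asarray(X,float)+c["t"];p=c["intrinsics"]@p;return p[:2]/p[2]
def ray(n,uv,z):
    c=C[n];d=c["R"].T@np.linalg.solve(c["intrinsics"],[*uv,1]);o=-c["R"].T@c["t"];return o+d*(z-o[2])/d[2]
def px(x0,y0,k,u,v): return np.array([x0+(u+.5)/k-.5,y0+(v+.5)/k-.5])
def W(p,l):
    c,s=np.cos(p[2]),np.sin(p[2]);return [p[0]+c*l[0]-s*l[1],p[1]+s*l[0]+c*l[1],l[2]]
def fit(obs,p0):
    f=lambda p:np.concatenate([proj(n,W(p,l))-uv for n,uv,l in obs])
    r=least_squares(f,p0,loss="soft_l1");return r.x,r.fun.reshape(-1,2) if False else f(r.x).reshape(-1,2)
E
python3 - <<'E'
from h import *
np.set_printoptions(precision=4,suppress=True)
for n in C: print(n,-C[n]["R"].T@C[n]["t"])
tc=lambda u,v:px(165,150,7,u,v); sc=lambda u,v:px(280,140,10,u,v)
for nm,a,b in(("round",(359,358),(313,150)),("square",(547,375),(292,258)),("long",(172,343),(333,55))):
    print(nm,ray("top",tc(*a),.056),ray("side",sc(*b),.056))
g1=lambda u,v:("top",px(365,70,6,u,v)); g2=lambda u,v:("top",px(365,160,6,u,v)); sg=lambda u,v:("side",px(235,235,3,u,v))
obs=[(*g1(102,47),(.26,.095,.012)),(*g2(33,532),(-.17,.095,.012)),(*g2(380,562),(-.17,-.04,.012)),
(*sg(60,57),(-.17,.095,.012)),(*sg(715,105),(.26,.095,.012)),(*sg(10,200),(-.17,-.04,.012)),(*sg(778,262),(.26,-.04,.012)),
(*g1(168,524),(.05,.0585,.038))]
p,r=fit(obs,[.6,-.25,0]);print(p,np.degrees(p[2]));print(r)
print("handle",W(p,(.05,0,.1)),"top proj",proj("top",W(p,(.05,0,.1))),proj("side",W(p,(.05,0,.1))), "obs",g1(352,500),sg(405,66))
c,s=np.cos(p[2]),np.sin(p[2])
def loc(X): d=X[:2]-p[:2];return np.array([c*d[0]+s*d[1],-s*d[0]+c*d[1]])
print("screw",loc(ray(*g2(83,262),.047)),loc(ray(*sg(212,35),.047)),"tip?",loc(ray(*g2(135,265),.038)),"ptr",loc(ray(*g1(168,524),.038)))
E
```

```text
side [ 0.5383 -0.6292  0.5107]
top [0.4048 0.0188 0.9353]
round [0.5369 0.2782 0.056 ] [0.5366 0.2857 0.056 ]
square [0.5309 0.2169 0.056 ] [0.5315 0.2225 0.056 ]
long [0.5422 0.3394 0.056 ] [0.542  0.3472 0.056 ]
[ 0.587  -0.1805 -0.0887] -5.082278022257018
[[-1.1547 -0.9849]
 [-0.8089  1.4556]
 [-0.1504  1.383 ]
 [-0.1128 -0.5738]
 [ 0.2621 -1.3189]
 [-1.0471  4.6891]
 [ 1.8142  4.4769]
 [-0.5683 -0.717 ]]
handle [np.float64(0.6367920997663186), np.float64(-0.1849665228493793), 0.1] top proj [423.2263 150.9353] [370.8261 260.6246] obs ('top', array([423.25  , 152.9167])) ('side', array([369.6667, 256.6667]))
screw [-0.065   0.0844] [-0.0663  0.0856] tip? [-0.0632  0.0636] ptr [0.0484 0.0571]
```

```bash
python3 - <<'E'
from h import *
import cv2
p=[0.587,-0.1805,-0.0887]
def box(x0,x1,y0,y1,z0,z1):
    v=[(x,y,z) for x in(x0,x1) for y in(y0,y1) for z in(z0,z1)]
    return [(a,b) for i,a in enumerate(v) for b in v[i+1:] if sum(m!=n for m,n in zip(a,b))==1]
E=box(-.17,.26,-.04,.095,0,.012)+box(.039,.061,-.018,.018,.044,.1)+[((.05,0,.038),(.05,.0585,.038)),((-.064,.0615,.038),(-.064,.09,.038))]
for n,(x,y,w,h,k) in(("side",(235,235,265,100,3)),("top",(365,70,80,190,3))):
    im=cv2.imread(f"pics/{n}0.png")[y:y+h,x:x+w];im=cv2.resize(im,None,fx=k,fy=k,interpolation=cv2.INTER_CUBIC)
    for a,b in E:
        q=[tuple(int(round(t)) for t in (proj(n,W(p,s))-[x,y]+.5)*k-.5) for s in(a,b)];cv2.line(im,*q,(0,0,255),1)
    cv2.imwrite(f"pics/ov_{n}.png",im)
E
```

```text
(no output)
```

View pics/ov_side.png

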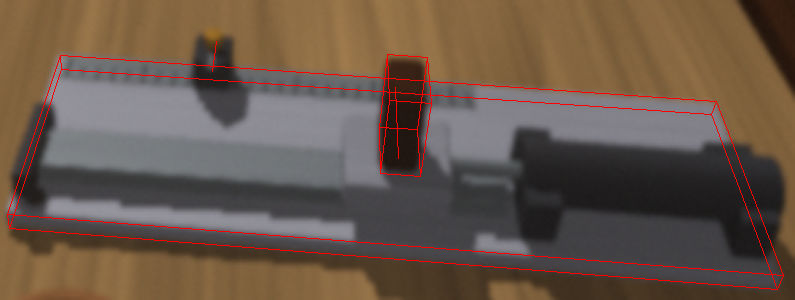

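View pics/ov_top.png

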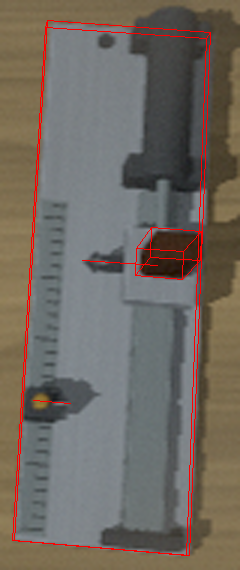

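The overlay fits to about 2 mm. The gauge origin is (0.587, -0.1805) with yaw -5.1°, the handle is at about (0.637, -0.185), and the index sits at gauge x of about -0.064, so the pull is about 0.113 m. I'll move towards the console with the fingers closed, turning the tool x axis along -5°.

Call:
play_rows(
  plan=[
    [[-18, 0, 33], [0, -71.4, 0], 0],
    [[-18, 0, 33], [0, -71.4, 0], 0],
    [[-18, 0, 33], [0, -71.4, 0], 0],
    [[-18, 0, 33], [0, -71.4, 0], 0],
    [[-18, 0, 33], [0, -71.4, 0], 0],
    [[-18, 0, 33], [0, -71.4, 0], 0],
    [[-18, 0, 33], [0, -71.4, 0], 0],
    [[-18, 0, 33], [0, -71.4, 0], 0],
  ],
)

```text
t: 0.9
eef_pos: [0.4518, -0.4487, 0.2357]
ee_rot: [-1.569, -0.001, -0.124]
wrist_force: [0.5, -0.8, 0.0]
gripper_width: 0.363
```

```bash
cat >> h.py <<'E'
def go(x,y,z,yaw=-0.0887):
    from bench import arm
    from scipy.spatial.transform import Rotation as Ro
    o=arm.get_obs();R=Ro.from_euler("xyz",o["ee_rot"]);T=Ro.from_euler("xyz",[-np.pi/2,0,yaw])
    print("t",o["t"],"pos",np.round(o["eef_pos"],4),"F",np.round(o["wrist_force"],1),"g",round(float(o["gripper_width"]),3))
    print("shift cm",np.round(R.inv().apply(np.array([x,y,z])-o["eef_pos"])*100,2),"turn deg",np.round(np.degrees((R.inv()*T).as_rotvec()),2))
E
python3 -c "
from h import *
go(.537,.279,.12)"
```

```text
t 0.9 pos [ 0.4518 -0.4487  0.2357] F [ 0.5 -0.8  0. ] g 0.363
shift cm [-0.56 11.68 73.25] turn deg [-0.09 -2.02  0.07]
```

Call:
play_rows(
  plan=[
    [[-0.3, 0, 40], [0, -2, 0], 0],
    [[-0.3, 0, 40], [0, -2, 0], 0],
    [[-0.3, 0, 40], [0, -2, 0], 0],
    [[-0.3, 0, 40], [0, -2, 0], 0],
    [[-0.3, 0, 40], [0, -2, 0], 0],
    [[-0.3, 0, 40], [0, -2, 0], 0],
    [[-0.3, 0, 40], [0, -2, 0], 0],
    [[-0.3, 0, 40], [0, -2, 0], 0],
  ],
)

```text
t: 1.7
eef_pos: [0.4988, -0.0542, 0.2356]
ee_rot: [-1.571, 0.0, -0.1]
wrist_force: [0.6, -1.0, -0.1]
gripper_width: 0.003
```

```bash
python3 -c "
from h import *
go(.537,.279,.12)"
```

```text
t 1.7 pos [ 0.4988 -0.0542  0.2356] F [ 0.6 -1.  -0.1] g 0.003
shift cm [ 0.46 11.55 33.54] turn deg [ 0.01 -0.67 -0.01]
```

Call:
play_rows(
  plan=[
    [[0.5, 0, 33.5], [0, 0, 0], 0],
    [[0.5, 0, 33.5], [0, 0, 0], 0],
    [[0.5, 4, 33.5], [0, 0, 0], 0],
    [[0.5, 4, 33.5], [0, 0, 0], 0],
    [[0.5, 11.5, 33.5], [0, 0, 0], 0],
    [[0.5, 11.5, 33.5], [0, 0, 0], 0],
    [[0.5, 11.5, 33.5], [0, 0, 0], 0],
    [[0.5, 11.5, 33.5], [0, 0, 0], 0],
  ],
)

```text
t: 2.5
eef_pos: [0.5359, 0.2811, 0.1177]
ee_rot: [-1.57, 0.003, -0.096]
wrist_force: [-0.3, 0.6, -0.5]
gripper_width: 0.005
```

Call:
play_rows(
  plan=[
    [[0.5, 0, 0], [0, 0, 0], 0],
  ],
)

```text
t: 2.6
eef_pos: [0.5407, 0.2786, 0.1187]
ee_rot: [-1.572, 0.003, -0.096]
wrist_force: [0.2, -1.1, -0.2]
gripper_width: 0.004
```

```bash
python3 -c "
from h import *
go(.537,.279,.08)
from bench import arm
import cv2
d=arm.get_image('top')['frame'][:,:,::-1];cv2.imwrite('pics/k1.png',cv2.resize(d[130:250,130:300],None,fx=4,fy=4))
d=arm.get_image('side')['frame'][:,:,::-1];cv2.imwrite('pics/k1s.png',cv2.resize(d[80:200,240:400],None,fx=4,fy=4))
"
```

```text
t 2.6 pos [0.5407 0.2786 0.1187] F [ 0.2 -1.1 -0.2] g 0.004
shift cm [-0.36  3.87  0.01] turn deg [ 0.05 -0.39 -0.19]
```

View pics/k1.png

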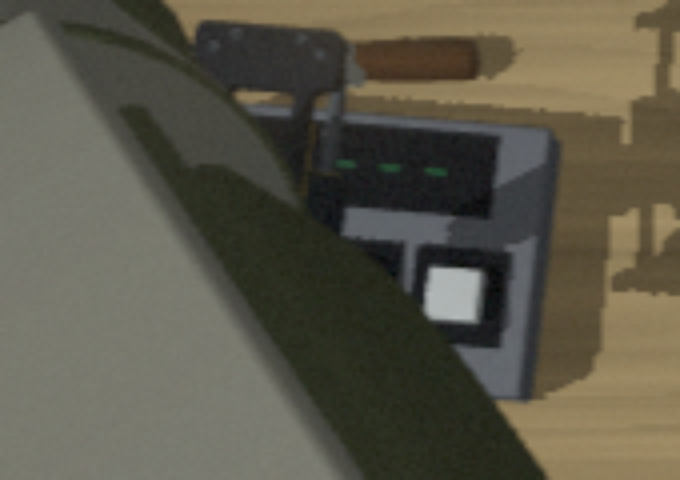

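View pics/k1s.png

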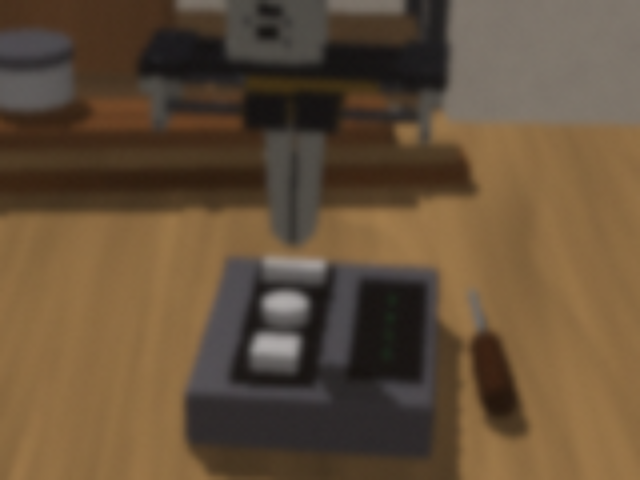

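The arm hides the round key in the top view. In the side view the closed fingertips hang above the round key, which is at crop position (285,308), and line up with it in x. Pressing now.

Call:
play_rows(
  plan=[
    [[-0.3, 3.8, 0], [0, 0, 0], 0],
    [[-0.3, 3.8, 0], [0, 0, 0], 0],
    [[-0.3, 4.6, 0], [0, 0, 0], 0],
    [[-0.3, 5.0, 0], [0, 0, 0], 0],
    [[-0.3, 5.2, 0], [0, 0, 0], 0],
    [[-0.3, 5.2, 0], [0, 0, 0], 0],
  ],
)

```text
t: 3.3
eef_pos: [0.5402, 0.2759, 0.0694]
ee_rot: [-1.571, -0.001, -0.101]
wrist_force: [1.0, -1.8, 3.3]
gripper_width: 0.006
```

```bash
python3 -c "
from h import *
go(.537,.279,.067)
from bench import arm
import cv2
d=arm.get_image('side')['frame'][:,:,::-1];cv2.imwrite('pics/k2s.png',cv2.resize(d[80:200,240:400],None,fx=4,fy=4))
"
```

```text
t 3.3 pos [0.5402 0.2759 0.0694] F [ 1.  -1.8  3.3] g 0.006
shift cm [-0.35  0.24  0.27] turn deg [ 0.01 -0.7   0.07]
```

View pics/k2s.png

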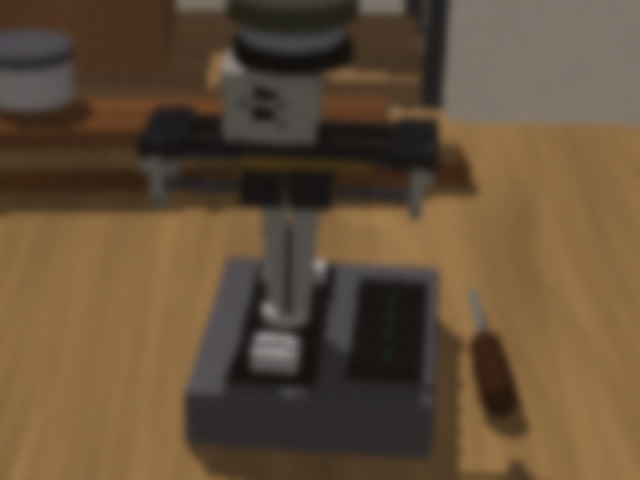

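The fingers are on the round key, but 3.3 N isn't enough to press it fully. Pressing deeper.

Call:
play_rows(
  plan=[
    [[-0.3, 0.2, 0.2], [0, 0, 0], 0],
    [[-0.3, 0.4, 0.2], [0, 0, 0], 0],
    [[-0.3, 0.5, 0.2], [0, 0, 0], 0],
    [[-0.3, 0.5, 0.2], [0, 0, 0], 0],
  ],
)

```text
t: 3.75
eef_pos: [0.5376, 0.2789, 0.0668]
ee_rot: [-1.571, -0.003, -0.1]
wrist_force: [-3.1, -7.2, 35.2]
gripper_width: 0.008
```

```bash
python3 -c "
from h import *
go(.537,.279,.067)
from bench import arm
import cv2
d=arm.get_image('side')['frame'][:,:,::-1];cv2.imwrite('pics/k3s.png',cv2.resize(d[130:200,280:360],None,fx=8,fy=8))
"
```

```text
t 3.75 pos [0.5376 0.2789 0.0668] F [-3.1 -7.2 35.2] g 0.008
shift cm [-0.06 -0.02  0.  ] turn deg [-0.01 -0.67  0.2 ]
```

View pics/k3s.png

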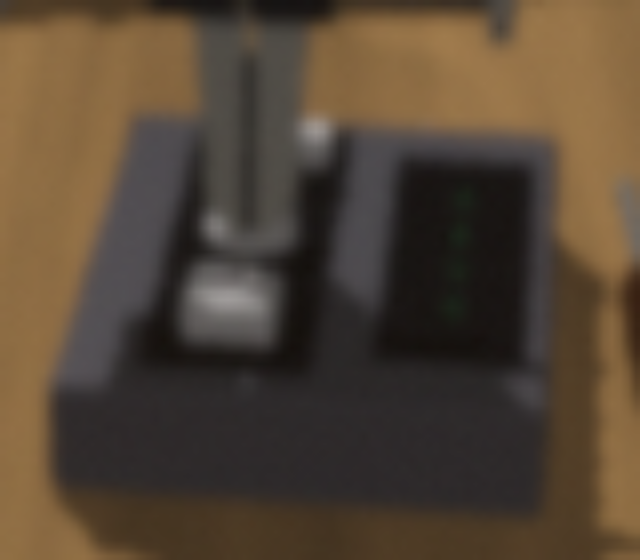

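The round key is fully down, against its stop at 35 N. I'll lift, shift to the square key, and measure before pressing.

Call:
play_rows(
  plan=[
    [[0, -3, 0], [0, 0, 0], 0],
    [[0, -3, 0], [0, 0, 0], 0],
    [[0, -3, -6.1], [0, 0, 0], 0],
    [[0, -3, -6.1], [0, 0, 0], 0],
    [[0, -3, -6.1], [0, 0, 0], 0],
    [[0, -3, -6.1], [0, 0, 0], 0],
  ],
)

```text
t: 4.4
eef_pos: [0.5305, 0.2194, 0.0934]
ee_rot: [-1.57, 0.0, -0.1]
wrist_force: [0.2, 0.7, 0.2]
gripper_width: 0.005
```

```bash
python3 -c "
from h import *
go(.531,.2178,.067)
from bench import arm
import cv2
d=arm.get_image('side')['frame'][:,:,::-1];cv2.imwrite('pics/k4s.png',cv2.resize(d[100:200,260:380],None,fx=6,fy=6))
"
```

```text
t 4.4 pos [0.5305 0.2194 0.0934] F [0.2 0.7 0.2] g 0.005
shift cm [ 0.06  2.64 -0.15] turn deg [-0.07 -0.63 -0.01]
```

View pics/k4s.png

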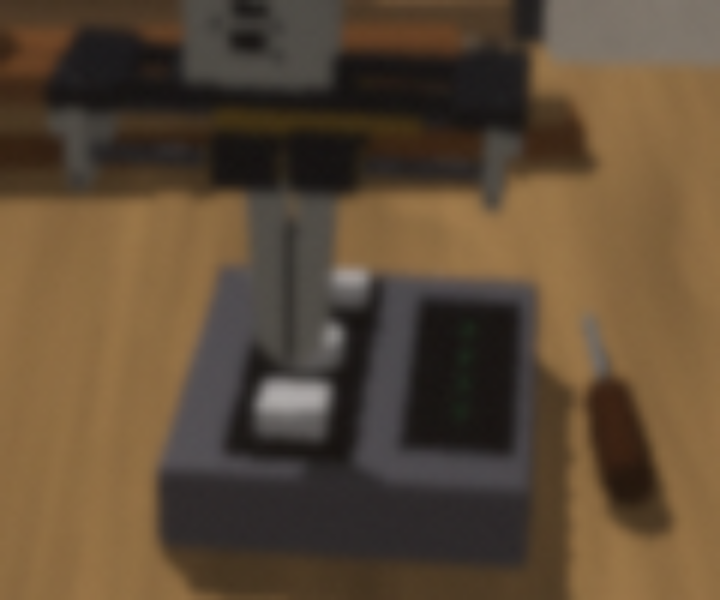

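Call:
play_rows(
  plan=[
    [[0, 1.2, -0.1], [0, 0, 0], 0],
    [[0, 2.2, -0.1], [0, 0, 0], 0],
    [[0, 2.7, -0.1], [0, 0, 0], 0],
    [[0, 2.9, -0.1], [0, 0, 0], 0],
    [[0, 3.0, -0.1], [0, 0, 0], 0],
    [[0, 3.0, -0.1], [0, 0, 0], 0],
  ],
)

```text
t: 5.05
eef_pos: [0.5305, 0.2183, 0.0666]
ee_rot: [-1.571, -0.003, -0.099]
wrist_force: [-10.0, -3.2, 48.2]
gripper_width: 0.004
```

```bash
python3 -c "
from h import *
go(.531,.2178,.067)
from bench import arm
import cv2
d=arm.get_image('side')['frame'][:,:,::-1];cv2.imwrite('pics/k5s.png',cv2.resize(d[100:200,260:380],None,fx=6,fy=6))
"
```

```text
t 5.05 pos [0.5305 0.2183 0.0666] F [-10.   -3.2  48.2] g 0.004
shift cm [ 0.05 -0.04 -0.05] turn deg [-0.02 -0.59  0.14]
```

View pics/k5s.png

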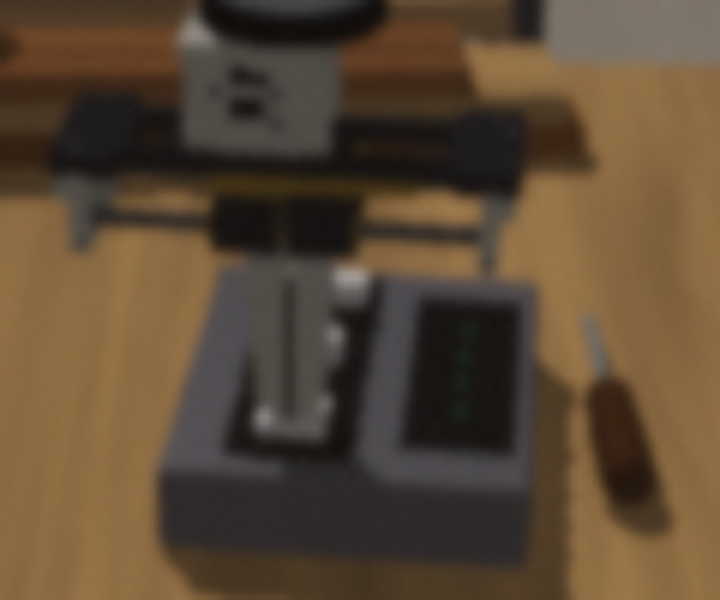

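The square key is fully down. Now I'll lift away and head for the handle.

Call:
play_rows(
  plan=[
    [[0, -5, 0], [0, 0, 0], 0],
    [[0, -10, 0], [0, 0, 0], 0],
    [[0, -13, 0], [0, 0, 0], 0],
    [[0, -13, -20], [0, 0, 0], 0],
    [[0, -13, -20], [0, 0, 0], 0],
    [[0, -13, -20], [0, 0, 0], 0],
    [[0, -13, -20], [0, 0, 0], 0],
    [[0, -13, -20], [0, 0, 0], 7],
  ],
)

```text
t: 5.9
eef_pos: [0.509, 0.0108, 0.1924]
ee_rot: [-1.575, 0.003, -0.109]
wrist_force: [0.5, 0.8, 0.4]
gripper_width: 0.055
```

```bash
python3 -c "
from h import *
go(.6365,-.1845,.2)
from bench import arm
import cv2
d=arm.get_image('top')['frame'][:,:,::-1];cv2.imwrite('pics/k6.png',d)
"
```

```text
t 5.9 pos [0.509  0.0108 0.1924] F [0.5 0.8 0.4] g 0.055
shift cm [ 14.8   -0.73 -18.02] turn deg [ 0.22 -1.18 -0.17]
```

View pics/k6.png

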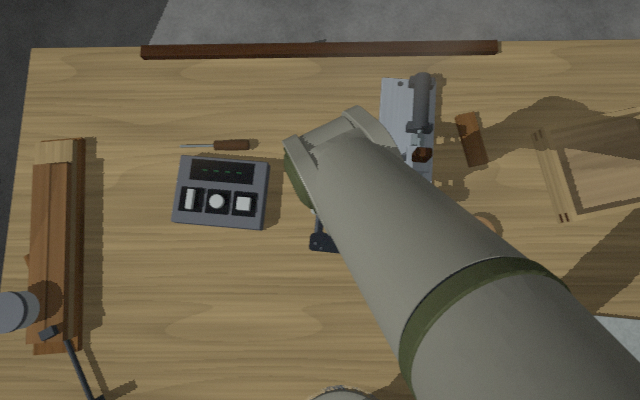

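The keys are up again and the slide is still home. Moving above the handle with the fingers open.

Call:
play_rows(
  plan=[
    [[14.8, 0, -18], [0, -0.8, 0], 7],
    [[14.8, 0, -18], [0, -0.8, 0], 7],
    [[14.8, 0, -18], [0, -0.8, 0], 7],
    [[14.8, 0, -18], [0, -0.8, 0], 7],
    [[14.8, 0, -18], [0, -0.8, 0], 7],
    [[14.8, 0, -18], [0, -0.8, 0], 7],
    [[14.8, 0, -18], [0, -0.8, 0], 7],
  ],
)

```text
t: 6.65
eef_pos: [0.6402, -0.1742, 0.1924]
ee_rot: [-1.57, 0.001, -0.085]
wrist_force: [-0.5, 1.7, 0.5]
gripper_width: 0.685
```

```bash
python3 -c "
from h import *
go(.6365,-.1845,.082)
from bench import arm
import cv2
d=arm.get_image('side')['frame'][:,:,::-1];cv2.imwrite('pics/g1.png',cv2.resize(d[140:340,230:500],None,fx=2.8,fy=2.8))
d=arm.get_image('top')['frame'][:,:,::-1];cv2.imwrite('pics/g1t.png',cv2.resize(d[60:260,330:530],None,fx=3,fy=3))
"
```

```text
t 6.65 pos [ 0.6402 -0.1742  0.1924] F [-0.5  1.7  0.5] g 0.685
shift cm [-0.26 11.04 -1.07] turn deg [-0.07  0.19 -0.07]
```

View pics/g1.png

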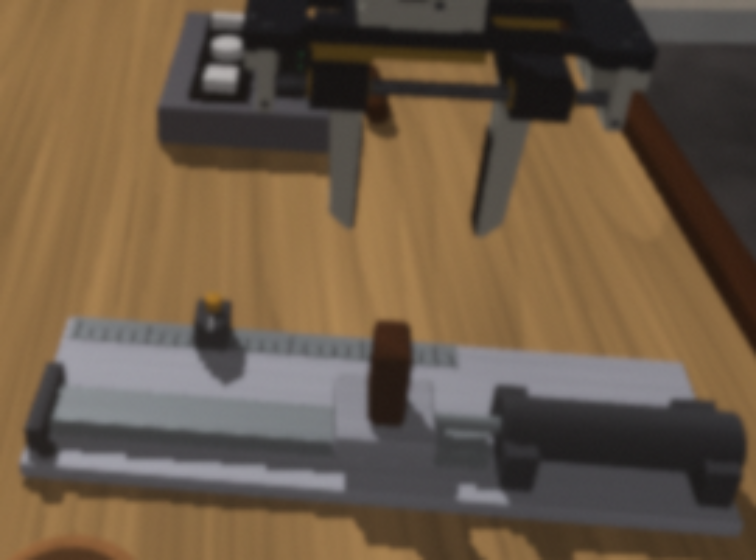

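View pics/g1t.png

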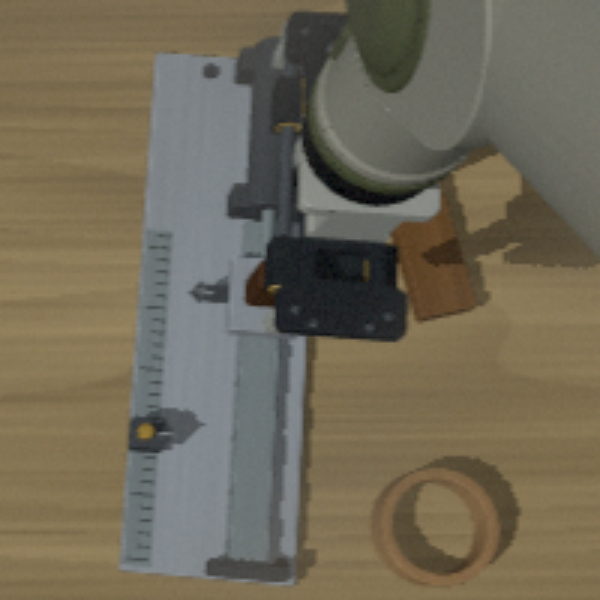

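The open fingers hang above the handle, the pointer is still home, and the top view shows both pointer and index clearly. Descending around the handle.

Call:
play_rows(
  plan=[
    [[-0.1, 0, -0.8], [0, 0, 0], 7],
    [[-0.1, 4, -0.8], [0, 0, 0], 7],
    [[-0.1, 6.5, -0.8], [0, 0, 0], 7],
    [[-0.1, 6.5, -0.8], [0, 0, 0], 7],
  ],
)

```text
t: 7.15
eef_pos: [0.6358, -0.1829, 0.1257]
ee_rot: [-1.57, 0.005, -0.085]
wrist_force: [-0.2, -0.0, -0.4]
gripper_width: 0.753
```

```bash
python3 -c "
from h import *
go(.6365,-.1845,.074)
from bench import arm
import cv2
d=arm.get_image('side')['frame'][:,:,::-1];cv2.imwrite('pics/g2.png',cv2.resize(d[180:340,230:500],None,fx=2.8,fy=2.8))
"
```

```text
t 7.15 pos [ 0.6358 -0.1829  0.1257] F [-0.2 -0.  -0.4] g 0.753
shift cm [ 0.11  5.17 -0.16] turn deg [-0.03  0.22 -0.31]
```

View pics/g2.png

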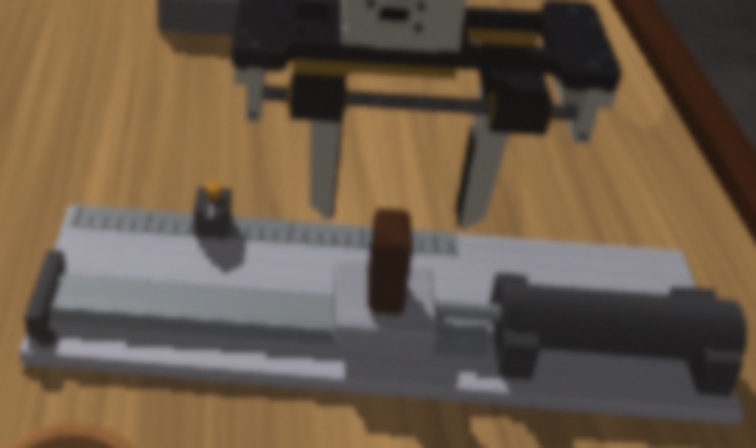

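```bash
python3 -c "
from h import *
f=lambda X:np.round((proj('side',X)-[230,180]+.5)*2.8-.5,1)
t=np.array([.6358,-.1829,.1087]);x=np.array([.996,-.085,0]);y=np.array([.085,.996,0])
for a in(-.035,.035,-.05,.05):
  for b in(-.0075,.0075): print(a,b,f(t+a*x+b*y))
p=[0.587,-0.1805,-0.0887]
for a in(.039,.061):
  for b in(-.018,.018): print('h',a,b,f(W(p,(a,b,.1))))
"
```

```text
-0.035 -0.0075 [333.8 217.7]
-0.035 0.0075 [334.  200.4]
0.035 -0.0075 [456.8 226. ]
0.035 0.0075 [454.4 208.3]
-0.05 -0.0075 [307.7 216. ]
-0.05 0.0075 [308.4 198.7]
0.05 -0.0075 [483.4 227.7]
0.05 0.0075 [480.4 210. ]
h 0.039 -0.018 [377. 247.]
h 0.039 0.018 [375.4 204.6]
h 0.061 -0.018 [416.1 249.8]
h 0.061 0.018 [412.6 207.2]
```

The fingertips project where predicted, and the handle is within about 2 mm of the model. Descending and closing.

Call:
play_rows(
  plan=[
    [[0, 3, -0.1], [0, 0, 0], 7],
    [[0, 5.1, -0.1], [0, 0, 0], 7],
    [[0, 5.1, -0.1], [0, 0, 0], 7],
    [[0, 5.1, -0.1], [0, 0, 0], 1],
    [[0, 5.1, -0.1], [0, 0, 0], 1],
    [[0, 5.1, -0.1], [0, 0, 0], 1],
    [[0, 5.1, -0.1], [0, 0, 0], 1],
    [[0, 5.1, -0.1], [0, 0, 0], 1],
  ],
)

```text
t: 8.0
eef_pos: [0.6382, -0.1847, 0.0782]
ee_rot: [-1.571, -0.001, -0.086]
wrist_force: [-0.7, -0.0, 0.0]
gripper_width: 0.372
```

Call:
play_rows(
  plan=[
    [[0, 0, 0], [0, 0, 0], 1],
    [[0, 0, 0], [0, 0, 0], 1],
    [[0, 0, 0], [0, 0, 0], 1],
  ],
)

```text
t: 8.3
eef_pos: [0.6359, -0.1846, 0.0775]
ee_rot: [-1.571, 0.004, -0.087]
wrist_force: [-7.3, 1.2, 5.1]
gripper_width: 0.235
```

```bash
python3 -c "
from h import *
go(.6365,-.1845,.074)
from bench import arm
import cv2
d=arm.get_image('side')['frame'][:,:,::-1];cv2.imwrite('pics/g3.png',cv2.resize(d[180:340,230:500],None,fx=2.8,fy=2.8))
d=arm.get_image('top')['frame'][:,:,::-1];cv2.imwrite('pics/g3t.png',cv2.resize(d[120:230,360:460],None,fx=5,fy=5))
"
```

```text
t 8.3 pos [ 0.6359 -0.1846  0.0775] F [-7.3  1.2  5.1] g 0.235
shift cm [0.06 0.35 0.01] turn deg [ 0.02  0.11 -0.23]
```

View pics/g3.png

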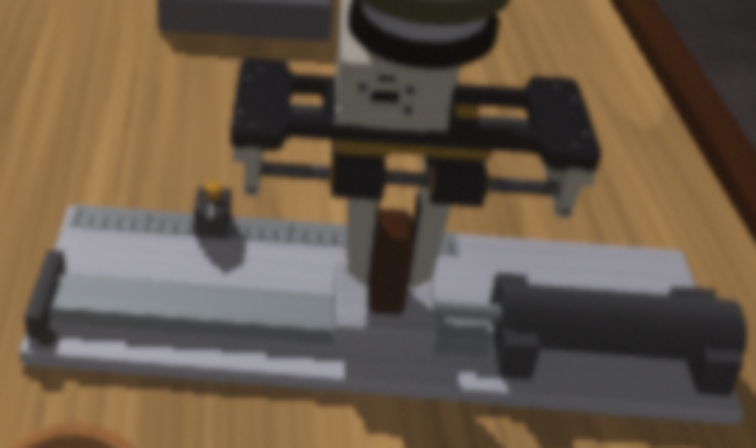

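View pics/g3t.png

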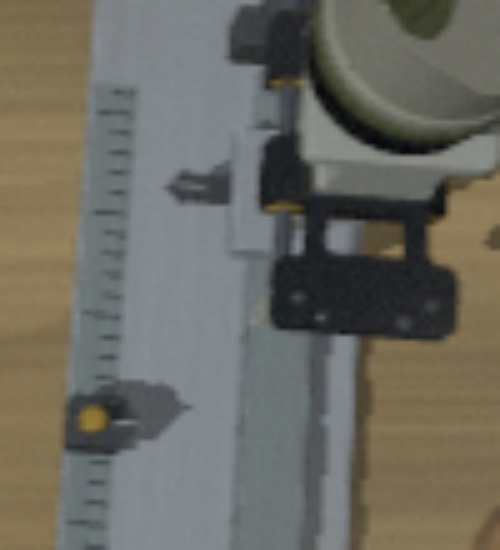

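The fingers have closed on the handle at 21.9 mm opening, which matches its 22 mm thickness. Pulling out along tool -x.

Call:
play_rows(
  plan=[
    [[-1, 0, 0], [0, 0, 0], 1],
    [[-2.5, 0, 0], [0, 0, 0], 1],
    [[-4, 0, 0], [0, 0, 0], 1],
    [[-5.5, 0, 0], [0, 0, 0], 1],
    [[-7, 0, 0], [0, 0, 0], 1],
    [[-8.5, 0, 0], [0, 0, 0], 1],
    [[-9.8, 0, 0], [0, 0, 0], 1],
    [[-10.6, 0, 0], [0, 0, 0], 1],
  ],
)

```text
t: 9.2
eef_pos: [0.5332, -0.1747, 0.0775]
ee_rot: [-1.569, -0.003, -0.086]
wrist_force: [9.0, 1.8, -11.3]
gripper_width: 0.237
```

Call:
play_rows(
  plan=[
    [[0, 0, 0], [0, 0, 0], 1],
    [[0, 0, 0], [0, 0, 0], 1],
    [[0, 0, 0], [0, 0, 0], 1],
  ],
)

```text
t: 9.5
eef_pos: [0.5339, -0.1748, 0.0775]
ee_rot: [-1.569, -0.003, -0.086]
wrist_force: [7.5, 1.8, -8.5]
gripper_width: 0.238
```

```bash
python3 -c "
from h import *
go(.6365,-.1845,.074)
from bench import arm
import cv2
d=arm.get_image('side')['frame'][:,:,::-1];cv2.imwrite('pics/g4.png',cv2.resize(d[220:310,260:380],None,fx=6,fy=6,interpolation=cv2.INTER_CUBIC))
d=arm.get_image('top')['frame'][:,:,::-1];cv2.imwrite('pics/g4t.png',cv2.resize(d[170:240,365:445],None,fx=8,fy=8,interpolation=cv2.INTER_CUBIC))
"
```

```text
t 9.5 pos [ 0.5339 -0.1748  0.0775] F [ 7.5  1.8 -8.5] g 0.238
shift cm [10.3   0.38 -0.09] turn deg [-0.08  0.16  0.17]
```

View pics/g4.png

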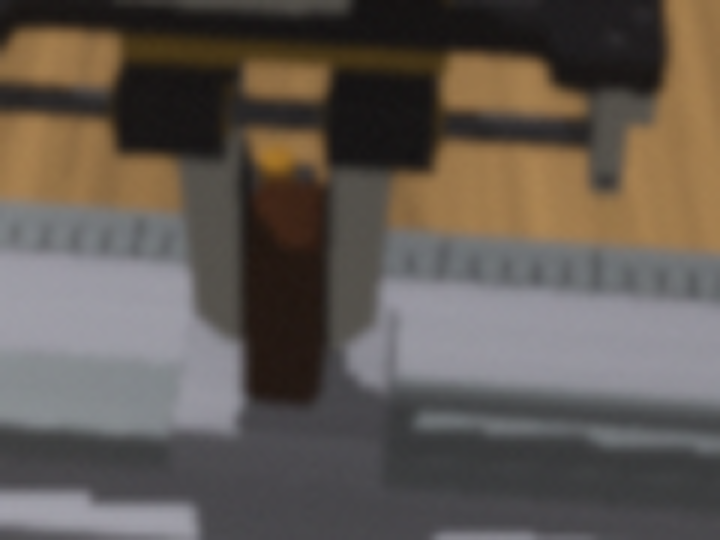

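View pics/g4t.png

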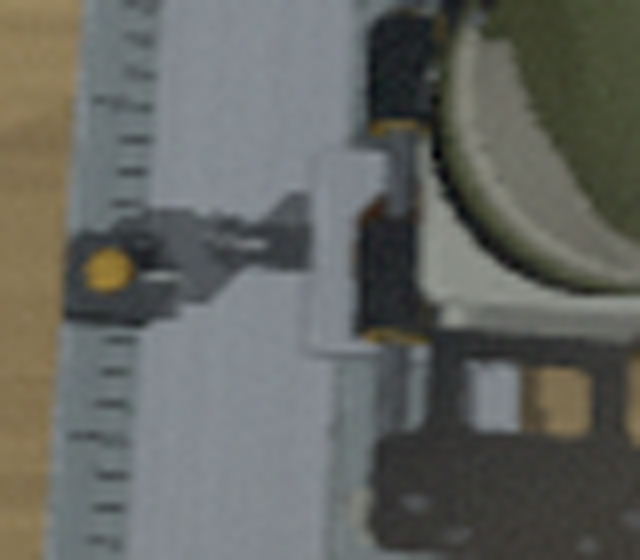

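```bash
cat > m.py <<'E'
from h import *
p=[0.587,-0.1805,-0.0887];c,s=np.cos(p[2]),np.sin(p[2])
def loc(X): d=X[:2]-p[:2];return np.round(np.array([c*d[0]+s*d[1],-s*d[0]+c*d[1]]),4)
E
python3 -c "
from m import *
q=lambda u,v,z:loc(ray('top',px(365,170,8,u,v),z))
print('ptr',q(245,243,.038),'idx hl',q(160,275,.038),'screw',q(108,270,.047),'block TL',q(72,235,.038), 'BL',q(68,320,.038))
print('tcp',loc(np.array([.5339,-.1748])))
"
```

```text
ptr [-0.0529  0.0455] idx hl [-0.0641  0.0692] screw [-0.0652  0.0852] block TL [-0.0546  0.0951] BL [-0.0792  0.0947]
tcp [-0.0534  0.001 ]
```

The pointer stands at gauge x of about -0.053 and the index at about -0.065, so about 12 mm remains.

Call:
play_rows(
  plan=[
    [[-0.5, 0, 0], [0, 0, 0], 1],
    [[-1.0, 0, 0], [0, 0, 0], 1],
    [[-1.15, 0, 0], [0, 0, 0], 1],
    [[-1.15, 0, 0], [0, 0, 0], 1],
    [[-1.15, 0, 0], [0, 0, 0], 1],
    [[-1.15, 0, 0], [0, 0, 0], 1],
  ],
)

```text
t: 10.2
eef_pos: [0.5228, -0.1737, 0.0775]
ee_rot: [-1.569, -0.003, -0.086]
wrist_force: [7.9, 1.7, -9.3]
gripper_width: 0.235
```

```bash
python3 -c "
from m import *
go(.6365,-.1845,.074)
from bench import arm
import cv2
print(loc(arm.get_obs()['eef_pos']))
d=arm.get_image('top')['frame'][:,:,::-1];cv2.imwrite('pics/g5t.png',cv2.resize(d[180:225,370:420],None,fx=12,fy=12,interpolation=cv2.INTER_CUBIC))
"
```

```text
t 10.2 pos [ 0.5228 -0.1737  0.0775] F [ 7.9  1.7 -9.3] g 0.235
shift cm [11.42  0.39 -0.1 ] turn deg [-0.09  0.17  0.2 ]
[-0.0646  0.001 ]
```

View pics/g5t.png

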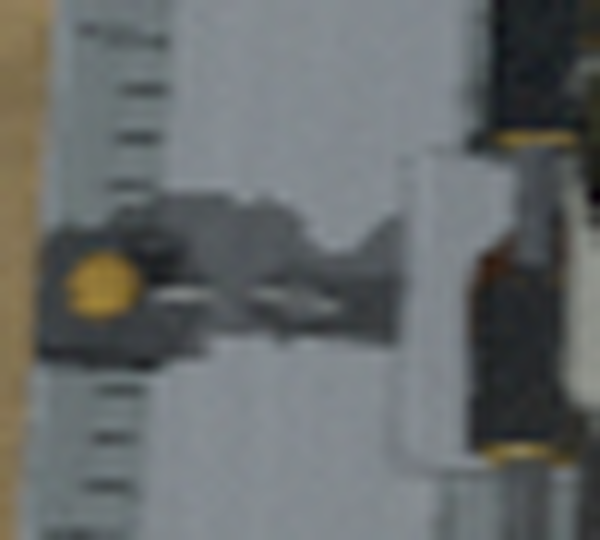

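```bash
python3 -c "
from m import *
q=lambda u,v,z:loc(ray('top',px(370,180,12,u,v),z))
print('ptr',q(295,299,.038),'idx hl',q(185,293,.038),'screw',q(103,287,.047),'block',q(45,235,.038),q(38,360,.038),'carr',q(415,153,.044),q(400,470,.044))
"
```

```text
ptr [-0.0635  0.0474] idx hl [-0.0641  0.0683] screw [-0.0656  0.085 ] block [-0.0551  0.0957] [-0.0793  0.0955] carr [-0.0345  0.027 ] [-0.0954  0.0268]
```

Pointer at -0.0635 (carriage centre -0.065) and index at -0.064 to -0.0656, so they agree within about 2 mm. I'll hold briefly, check the whole scene, and then hand in.

Call:
play_rows(
  plan=[
    [[0, 0, 0], [0, 0, 0], 1],
    [[0, 0, 0], [0, 0, 0], 1],
    [[0, 0, 0], [0, 0, 0], 1],
    [[0, 0, 0], [0, 0, 0], 1],
  ],
)

```text
t: 10.65
eef_pos: [0.5228, -0.1738, 0.0775]
ee_rot: [-1.569, -0.003, -0.086]
wrist_force: [8.3, 1.1, -9.0]
gripper_width: 0.241
```

```bash
python3 -c "
from m import *
from bench import arm
import cv2
print(loc(arm.get_obs()['eef_pos']))
cv2.imwrite('pics/f.png',arm.get_image('top')['frame'][:,:,::-1])
cv2.imwrite('pics/fs.png',arm.get_image('side')['frame'][:,:,::-1])
"
```

```text
[-0.0646  0.001 ]
```

View pics/f.png

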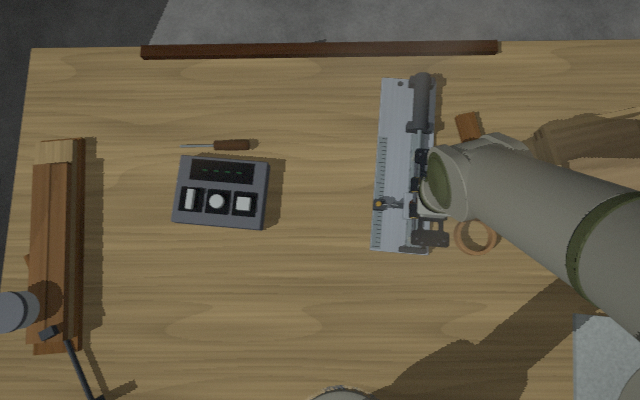

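View pics/fs.png

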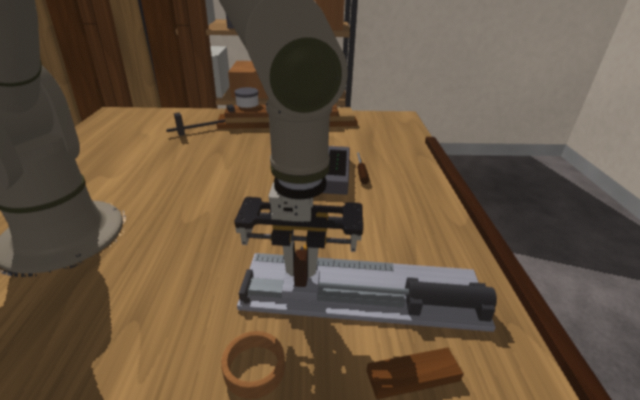

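The tape roll, offcut and screwdriver are where they were, the keys are up, and the hold is steady. Handing in.

```bash
python3 -c "
from bench import arm
print(arm.job_done())"
```

```text
the job is handed in; nothing more can be done
None
```

I handed the job in with the gripper still holding the slide's handle and the pointer opposite the index point; no verdict was reported.

- **Keys:** I pressed the round key, then the square key, with the slide home. Each went fully down to its stop, at about 35 N and 48 N. The round key's first push reached only 3.3 N, so I pressed deeper before lifting. The long key was not touched, and all keys are back up in the last top view.
- **Slide:** I gripped the handle (about 22 mm opening) and pulled the slide out about 113 mm.
- **Alignment:** In the top view the pointer reads gauge x of about -63.5 mm (carriage centre -65 mm), and the index -64 to -65.6 mm. They agree within about 2 mm, inside the 5 mm limit. The hold was steady, with the same arm position over the last 0.4 s and about 8 N of spring pull.
- **Bystanders:** The tape roll, offcut and screwdriver look unmoved in the final pictures.
- **Checks that disagreed or showed nothing:** The side camera disagreed with the top camera by 6–8 mm on key positions, so I relied on the top view. The display showed no visible change after the key presses.

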